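Level the gel casting table

ROBOT

A 7-joint arm with a two-finger parallel gripper is mounted at the origin on the work surface. World frame = base frame: x ahead of the robot, y to its left, z up, the work surface at z = 0. Lengths are in m, angles in rad, forces in N, time in s.
With the tool pointing down it reaches from about 0.4 to 0.85 m from the base axis. Payload 10.4 kg.
Tool frame: the origin (TCP) lies between the finger pads; the fingertips stand 22 mm ahead of it and the grasp point (between the pads) lies 3 mm ahead of it (r.nose_length is the distance from the TCP to the fingertips, in m); z points along the fingers, y is the line along which they close (so a half turn about z gives the same grasp; the last joint's range is limited). The gripper opens to 87 mm and grips with 3 to 60 N. Pads are 19 mm wide; open, the fingers measure 117 mm over their backs; the gripper's body (75 mm by 190 mm) begins 51 mm behind the grasp point.
Start: joints at [1.192, 0.332, -0.065, 1.46, 0.022, 1.35, -0.088], TCP at [0.218, -0.586, 0.245] pointing down, gripper open.
Joint ranges: [-2.6, 2.6], [-0.5, 2.12], [-1.47, 1.34], [0.16, 2.42], [-1.27, 4.41], [0.06, 2.06], [-2.6, 2.6]. Speed limits (rad/s): [2.22, 2.22, 2.79, 2.79, 3.14, 3.14, 3.14].

INTERFACE

Orientations are given as a unit quaternion [x, y, z, w].
In Python, from bench import readout, cams, r gives the robot as it stands. The module is installed in compiled form; this text tells all that it offers.
- The arm moves only by the tool step_arm, never from a script. Its argument "deltas" is a list that holds one entry, the list of rows, each a list of 7 numbers: the turn, a rotation vector about the tool's x, y, z in rad, then the shift along the tool's x, y, z in m, then the opening in per cent of the stroke, from 0 (shut) to 100 (fully open). A call has 1 to 20 rows; each row is the pose to reach, as a shift and turn from the pose commanded when the call began, along the tool's axes at that moment; what a row does not reach only later rows make up. A row lasts 1/8 s, in which the tool goes at most 62.5 mm and 10.7 degrees, less where a joint would pass 70% of its speed; a pose out of reach is approached as far as the arm can. A call with a gripper value outside its range is refused whole. The fingers move at their own pace and stop on an object; "squeeze" is the grip in N (left out, the last holds). Time passes only in rows, so rows that repeat a pose let the fingers close. It gives the time, the measured TCP pose, the force, the opening and the grip force at its end, in the units of the state.
- readout.read_state(): the state, without advancing time (a new reading comes with each control period).
- cams.camera(name): name is "scene" or "top" or "wrist"; returns a dict with "img" (400x640x3 uint8, red, green, blue), "fx", "fy", "cx", "cy" (pixels), "k1" (the pictures are not rectified: a ray, as slopes to the right and down, at radius r is drawn at 1 + k1 r^2 times it, then the intrinsics apply), "origin" and "rotation" of the camera in the world; the wrist camera has in their place "T_tool_cam" (4x4, takes a point from camera to tool coordinates, whose origin is the TCP and whose axes are the flange's). Camera axes: x right, y up, looking along -z (the intrinsics and any distortion apply to the point x, -y, -z); pixel columns grow to the right and rows downward; lengths in m; the calibration is good to about 2 mm. A picture is of the moment at which its call begins: read the wrist's pose just before it. There is no depth.
- r.close_job(): hands the job in; it is judged then, once.
The state is a dict: "time": time; "joint_positions": joint angles; "joint_vel": joint speeds; "joint_torque": joint torques, N m; "ee_pos": TCP position; "eef_rot": TCP orientation; "ft_force": force on the tool from outside, world axes, zero at the start; "torque": the same for the moment, N m; "width": finger opening in m; "grip_force": force on a finger pad.
Only numpy, scipy, OpenCV 4.12 (cv2) and the standard library are available. Lean on these libraries where they do the work, as an engineer would, in place of code of your own. Each camera call takes 0.05 s, during which the arm holds its last target. There are 200 camera calls.

TASK

Lay the yellow spirit level lengthwise on the blue strip of the white casting table and press it down firmly, then leave it there. Then grip the red wing of the levelling foot, push it right down to its stop and, keeping it down, turn it until the bubble lies between the two lines of the vial. Finish while still gripping the foot and holding it down, with the bubble centred, so that I can tighten the lock nut; leave the other things on the bench alone.

Things in the scene. Friction and masses are not known exactly. Their poses are not given: they have to be found in the camera images.
- level: Loose yellow spirit level with black ends, a bar 150 long (its x) x 24 wide (y) x 40 mm high (z), 0.3 to 0.42 kg; origin at the centre of its underside. A green vial 62 mm long lies along x in its top face, with two black lines 10 mm either side of the middle and a pale bubble 14 mm long. It may be laid either way round.
- level_center (a point): Centre of the spirit level, half-way up (20 mm above its underside); same axes as the level.
- bubble (a joint): Offset of the bubble from the middle of the vial along the level's +x (m), limits -0.024 to 0.024. It floats towards the high end: about 1.05 mm per mrad of tilt, settling in about 2 s. Within 3 mm of zero it lies wholly between the lines.
- deck_strip (a point): Middle of the blue strip (156 x 36 mm, its length along y) on the top face of the table's deck, some 75 mm above the bench; z square to the deck. The deck hinges about x, 75 mm to +y of this point, and stands on the levelling foot, 175 mm to -y of it.
- deck: The white deck of the casting table, a plate 170 (x) x 300 (y) x 12 mm, out of level along y by less than 1 degree; origin at the centre of its underside, same axes as deck_strip (y from the foot to the hinge).
- foot: Red levelling foot: a disc 48 mm across, 10 mm high, with an upright wing 52 long (its x) x 12 thick (its y) x 42 mm high, top 52 mm above the disc's underside; origin on the turning axis (z, up) at that underside. Turning it clockwise from above raises the foot end by 3.5 mm (tilt 14 mrad) per rad; it drags with about 0.2 N m and stays as turned.
- foot_grip (a point): Where to grip the foot: on its axis, in the wing, 32 mm above the underside of the disc (20 mm below the wing's top); same axes as the foot. With the foot pushed down, its end of the deck starts too low, needing 0.5 to 1.4 rad clockwise.
- press (a joint): How far the foot end of the deck is pushed down against its spring: 0 up (as it stands), 0.016 rad at the stop, which is 4 mm of travel at the foot. Pushing down at the foot takes 3 to 8 N; let go, it springs up again and tilts the deck. The bubble counts only with the foot at its stop (above 0.0145).
- tube_rack: Bystander: blue rack of capped tubes, 210 x 90 mm, 100 mm high; origin at the centre of its underside.
- beaker: Bystander: glass beaker, 72 mm across, 90 mm high; origin at the centre of its underside.
- reagent: Bystander: amber bottle, 60 mm across, 140 mm high; origin at the centre of its underside.
- tip_box: Bystander: pipette tip box, 125 x 85 mm, 66 mm high; origin at the centre of its underside.
- gel_tray: Bystander: small clear tray with blue sides, 75 x 55 mm, 20 mm high; origin at the centre of its underside.
- jar: Bystander: small white jar, 48 mm across, 50 mm high; origin at the centre of its underside.
- carton: Bystander: white and red carton, 100 x 130 mm, 70 mm high; origin at the centre of its underside.

How it is judged:
By the outcome, as a careful person would: the job done as asked, in the order asked, and still so for the second after the job is handed in, while the arm keeps its last pose, push and grip.
It also fails if it takes over 67 s, if anything falls off the work surface, if the arm or the gripper's body presses on something with over 40 N, if the wrist force passes 120 N, or if a joint passes its speed limit or range.

## Working session

There is one attempt and no reset: what is moved stays moved. The work goes in short steps, Python scripts to look and compute and a tool call to move; the robot and the scene stay as the last step left them, time stands still between calls to the robot, and variables do not carry over. Pictures are saved under pics/ and viewed, at most 10 in all, crops included, and the job is handed in when it is done.

Besides the shell and the picture viewer there is one more tool, called after "Request:" as name([rows], argument=value, ...), one row to a line, values as JSON. step_arm: Moves the arm, as the interface text tells. Its arguments: {"type":"object","properties":{"deltas":{"type":"array"},"squeeze":{"type":"number"}},"required":["deltas"]}

```bash
mkdir -p pics
python3 - <<'E'
from bench import readout,cams,r
import cv2,numpy as np
print(readout.read_state(), r.nose_length)
for n in("scene","top"):
    c=cams.camera(n); cv2.imwrite(f"pics/{n}0.png",c["img"][:,:,::-1]); print(n,{k:v for k,v in c.items() if k!="img"})
E
```

```text
{'time': 0.0, 'joint_positions': array([ 1.19237193,  0.33288659, -0.06470405,  1.4609622 ,  0.02160977,
        1.34986146, -0.08850428]), 'joint_vel': array([-5.97595100e-05,  8.16056229e-04,  1.22203965e-03, -1.11477782e-04,
       -2.47829227e-03, -1.70856353e-04,  1.63245693e-03]), 'joint_torque': array([-1.58415100e-03, -6.23262262e+01,  2.32576701e-02, -3.89891803e+01,
       -6.13655616e-02,  3.97428323e-02,  1.79822109e-04]), 'ee_pos': array([ 0.21759936, -0.58551995,  0.24373475]), 'eef_rot': array([ 9.84213031e-01,  1.76986450e-01, -1.61627111e-04, -6.92223070e-04]), 'ft_force': array([ 0.52087304, -0.58335923,  0.36792634]), 'torque': array([ 0.00837203,  0.00384854, -0.0289289 ]), 'grip_force': 0.0, 'width': 0.08680351063180008} 0.022
scene {'fx': 442.51687074494623, 'fy': 442.51687074494623, 'cx': 321.0170931256164, 'cy': 196.55257642864538, 'k1': 0.02736015183740295, 'origin': array([ 1.04905718, -0.71790972,  1.10927754]), 'rotation': array([0.32390116, 0.09552868, 0.27596592, 0.89989173])}
top {'fx': 516.0608837616211, 'fy': 516.0608837616211, 'cx': 315.8289498910724, 'cy': 194.65379154830117, 'k1': -0.10710253206175978, 'origin': array([ 0.31163465, -0.0228968 ,  1.68979084]), 'rotation': array([-0.06394628,  0.05990335,  0.70540586, -0.70336693])}
```

View pics/scene0.png

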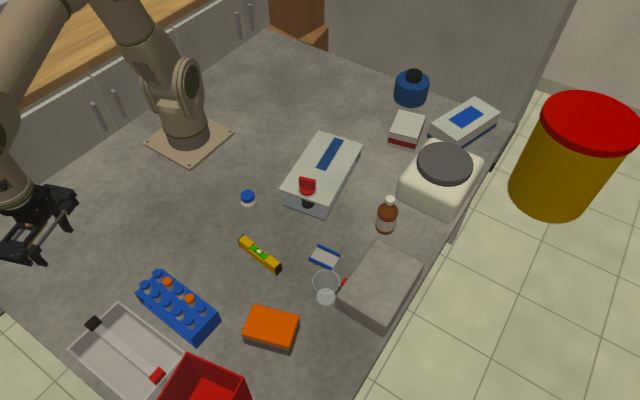

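View pics/top0.png

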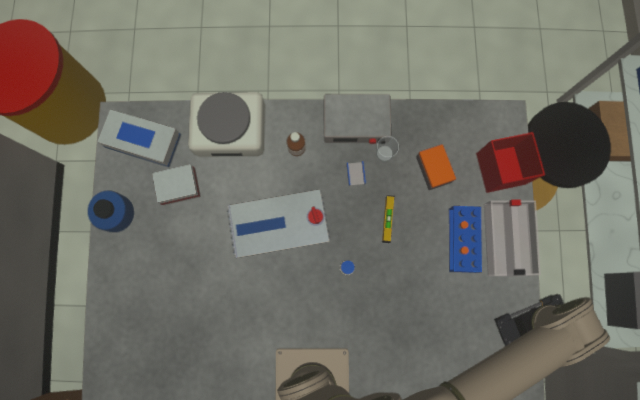

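The scene view shows the level at about (260,253), the foot wing at (308,185) and the blue strip at (330,153). In the top view the level is at (389,218), the foot at (316,215), and the strip runs from (237,229) to (285,223).

```bash
cat > h.py <<'E'
import cv2,numpy as np
from scipy.spatial.transform import Rotation as R
from bench import readout,cams,r
def grab(n):
    s=readout.read_state(); c=cams.camera(n)
    if n=="wrist":
        T=np.array(c["T_tool_cam"]); Rt=R.from_quat(s["eef_rot"])
        c["o"]=s["ee_pos"]+Rt.apply(T[:3,3]); c["R"]=Rt.as_matrix()@T[:3,:3]
    else: c["o"]=np.array(c["origin"]); c["R"]=R.from_quat(c["rotation"]).as_matrix()
    c["s"]=s; return c
def ray(c,uv):
    K=np.array([[c["fx"],0,c["cx"]],[0,c["fy"],c["cy"]],[0,0,1.]])
    p=cv2.undistortPoints(np.array(uv,float).reshape(1,1,2),K,np.array([c["k1"],0,0,0,0.]))[0,0]
    d=c["R"]@np.array([p[0],-p[1],-1]); return d/np.linalg.norm(d)
def plane(c,uv,z):
    d=ray(c,uv); return c["o"]+d*(z-c["o"][2])/d[2]
def tri(c1,u1,c2,u2):
    A=[];b=[]
    for c,u in((c1,u1),(c2,u2)):
        d=ray(c,u);P=np.eye(3)-np.outer(d,d);A.append(P);b.append(P@c["o"])
    return np.linalg.lstsq(np.vstack(A),np.hstack(b),rcond=None)[0]
HSV=dict(yellow=((20,120,90),(34,255,255)),red=((0,150,80),(8,255,255)),blue=((100,120,50),(118,255,255)),green=((45,80,60),(80,255,255)))
def blob(c,col,box,close=3):
    """largest blob of colour inside box u0,v0,u1,v1 -> centroid, minAreaRect, area"""
    m=cv2.inRange(cv2.cvtColor(c["img"],cv2.COLOR_RGB2HSV),*HSV[col])
    if col=="red": m|=cv2.inRange(cv2.cvtColor(c["img"],cv2.COLOR_RGB2HSV),(172,150,80),(180,255,255))
    k=np.zeros_like(m);u0,v0,u1,v1=box;k[v0:v1,u0:u1]=1;m*=k
    m=cv2.morphologyEx(m,cv2.MORPH_CLOSE,np.ones((close,close)))
    cs,_=cv2.findContours(m,cv2.RETR_EXTERNAL,cv2.CHAIN_APPROX_NONE)
    q=max(cs,key=cv2.contourArea); M=cv2.moments(q)
    return np.array([M["m10"]/M["m00"],M["m01"]/M["m00"]]),cv2.minAreaRect(q),M["m00"]
def ends(rect):
    b=cv2.boxPoints(rect); 
    if np.linalg.norm(b[0]-b[1])>np.linalg.norm(b[1]-b[2]): return (b[0]+b[3])/2,(b[1]+b[2])/2
    return (b[0]+b[1])/2,(b[2]+b[3])/2
E
python3 - <<'E'
from h import *
t=grab("top");s=grab("scene")
np.set_printoptions(precision=4,suppress=True)
for n,col,bt,bs in(("level","yellow",(370,180,410,255),(230,225,290,280)),("foot","red",(300,200,335,230),(290,170,325,200)),("strip","blue",(232,212,300,240),(310,130,350,175))):
    ct,rt,a=blob(t,col,bt,7);cs,rs,a2=blob(s,col,bs,7)
    print(n,ct,rt,a,cs,a2,"tri",tri(t,ct,s,cs))
    z={"level":.04,"foot":.11,"strip":.075}[n]
    for c,rr in((t,rt),(s,rs)):
        e=[plane(c,p,z) for p in ends(rr)];d=e[1]-e[0]
        print(e,np.linalg.norm(d),"mid",(e[0]+e[1])/2,"ang",np.degrees(np.arctan2(d[1],d[0])))
w=grab("wrist");print(w["T_tool_cam"])
E
```

```text
level [388.0598 218.2866] ((388.0413818359375, 218.00344848632812), (8.221503257751465, 44.51237869262695), 4.763641834259033) 306.5 [258.2108 253.442 ] 515.5 tri [ 0.5269 -0.2492  0.026 ]
[array([ 0.4551, -0.2388,  0.04  ]), array([ 0.5993, -0.2545,  0.04  ])] 0.14503734080637185 mid [ 0.5272 -0.2466  0.04  ] ang -6.190754993824928
[array([ 0.4546, -0.2482,  0.04  ]), array([ 0.6075, -0.2634,  0.04  ])] 0.1536854913055048 mid [ 0.531  -0.2558  0.04  ] ang -5.671567670254553
foot [314.9818 215.6498] ((315.0, 215.99996948242188), (13.3768892288208, 13.3768892288208), 30.963754653930664) 128.5 [306.5292 185.612 ] 219.5 tri [ 0.528  -0.011   0.0956]
[array([0.5355, 0.0063, 0.11  ]), array([ 0.5139, -0.0291,  0.11  ])] 0.041408684863972624 mid [ 0.5247 -0.0114  0.11  ] ang -121.34367594975153
[array([0.5157, 0.0074, 0.11  ]), array([ 0.5566, -0.0506,  0.11  ])] 0.07097327680788627 mid [ 0.5362 -0.0216  0.11  ] ang -54.85005533315907
strip [260.2629 225.951 ] ((260.41876220703125, 225.95289611816406), (9.424601554870605, 47.19512939453125), 80.31121826171875) 388.0 [329.3764 153.649 ] 282.5 tri [0.4985 0.1616 0.0727]
[array([0.4857, 0.2343, 0.075 ]), array([0.5107, 0.0876, 0.075 ])] 0.14881736056402578 mid [0.4982 0.1609 0.075 ] ang -80.35507542104706
[array([0.5134, 0.0838, 0.075 ]), array([0.4849, 0.24  , 0.075 ])] 0.15885764986464387 mid [0.4991 0.1619 0.075 ] ang 100.34951035639055
[[-0.0017  0.9668  0.2556  0.0689]
 [ 1.      0.0017  0.0002  0.0007]
 [-0.0002  0.2556 -0.9668 -0.1393]
 [ 0.      0.      0.      1.    ]]
```

```bash
cat >> h.py <<'E'
np.set_printoptions(precision=4,suppress=True)
def go(p,yaw):
    """rotvec and shift in tool axes to reach TCP p, pointing down, tool x at yaw deg"""
    s=readout.read_state();Rt=R.from_quat(s["eef_rot"])
    a=np.radians(yaw);x=np.array([np.cos(a),np.sin(a),0]);z=np.array([0,0,-1.]);G=R.from_matrix(np.c_[x,np.cross(z,x),z])
    print("t",s["time"],"p",s["ee_pos"],"xyaw",np.degrees(np.arctan2(*Rt.as_matrix()[1::-1,0])),"F",s["ft_force"],"q",s["joint_positions"])
    print("turn",(Rt.inv()*G).as_rotvec(),"shift",Rt.inv().apply(np.array(p)-s["ee_pos"]))
E
python3 -c "
from h import *
go([.527,-.248,.2],-6)"
```

```text
t 0.25 p [ 0.2177 -0.5857  0.2442] xyaw 20.390159802239744 F [ 0.2643 -0.2308 -0.1955] q [ 1.1924  0.3325 -0.0647  1.4605  0.0216  1.3499 -0.0885]
turn [-0.0006  0.0002  0.4606] shift [ 0.4076 -0.2088  0.0443]
```

Request:
step_arm([
  [[0,0,0.46,0.4076,-0.2088,0.044,80],[0,0,0.46,0.4076,-0.2088,0.044,80],[0,0,0.46,0.4076,-0.2088,0.044,80],[0,0,0.46,0.4076,-0.2088,0.044,80],[0,0,0.46,0.4076,-0.2088,0.044,80],[0,0,0.46,0.4076,-0.2088,0.044,80],[0,0,0.46,0.4076,-0.2088,0.044,80],[0,0,0.46,0.4076,-0.2088,0.044,80],[0,0,0.46,0.4076,-0.2088,0.044,80],[0,0,0.46,0.4076,-0.2088,0.044,80],[0,0,0.46,0.4076,-0.2088,0.044,80]],
])

```text
time: 1.62
ee_pos: [0.5263, -0.2496, 0.2007]
eef_rot: [0.999, -0.053, -0.0, 0.0]
ft_force: [-0.0, -0.8, -0.1]
width: 0.0695
grip_force: 0.0
```

Run:
```python
from h import *
w=grab("wrist");cv2.imwrite("pics/w1.png",w["img"][:,:,::-1])
c,rr,a=blob(w,"yellow",(0,0,640,400),15);print(c,rr,a)
e=[plane(w,p,.04) for p in ends(rr)];d=e[1]-e[0];print(e,np.linalg.norm(d),(e[0]+e[1])/2,np.degrees(np.arctan2(d[1],d[0])))
cg,_,_=blob(w,"green",(0,0,640,400),15);print("vial",plane(w,cg,.04))
m=(e[0]+e[1])/2
go([m[0],m[1],.03],np.degrees(np.arctan2(d[1],d[0])))
```

```text
[314.5816 181.9055] ((315.0, 183.5), (149.0, 26.0), 90.0) 3578.0
[array([ 0.599 , -0.2577,  0.04  ]), array([ 0.4578, -0.2423,  0.04  ])] 0.14205589346619021 [ 0.5284 -0.25    0.04  ] 173.76126500305404
vial [ 0.5289 -0.2497  0.04  ]
t 1.675 p [ 0.5264 -0.2494  0.2007] xyaw -6.086669608653718 F [ 0.0584 -0.3056 -0.0078] q [ 0.6076  0.283  -0.2913  1.6252  0.0853  1.2456 -1.377 ]
turn [ 0.0002  0.0009 -3.1389] shift [0.002  0.0002 0.1707]
```

View pics/w1.png

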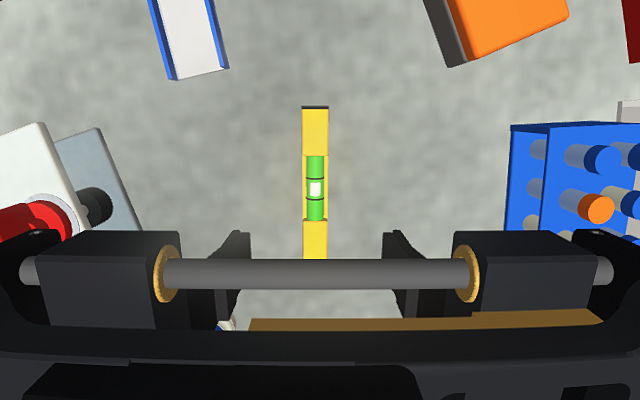

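The view shows the level at columns 302–328, with the vial at rows 156–220 and the lines at about 179 and 199. It is centred between the fingers, so I'll descend.

Request:
step_arm([
  [[0,0,0,0.0025,0,0.06,80],[0,0,0,0.0025,0,0.12,80],[0,0,0,0.0025,0,0.158,80],[0,0,0,0.0025,0,0.171,80],[0,0,0,0.0025,0,0.171,80],[0,0,0,0.0025,0,0.171,20],[0,0,0,0.0025,0,0.171,20],[0,0,0,0.0025,0,0.171,20],[0,0,0,0.0025,0,0.171,20],[0,0,0,0.0025,0,0.171,20],[0,0,0,0.0025,0,0.171,20]],
], squeeze=30)

```text
time: 3.05
ee_pos: [0.5296, -0.2485, 0.0296]
eef_rot: [0.999, -0.052, 0.0, 0.0]
ft_force: [0.5, 0.0, 0.9]
width: 0.0236
grip_force: 30.0
```

```bash
python3 -c "
from h import *
go([.4985,.161,.22],99.8)"
```

```text
t 3.05 p [ 0.5296 -0.2485  0.0296] xyaw -5.9777779368209005 F [0.4755 0.0055 0.8674] q [ 0.5836  0.4722 -0.2721  1.7662  0.154   0.9238 -1.4284]
turn [ 0.0002  0.0001 -1.8462] shift [-0.0735 -0.404  -0.1905]
```

Request:
step_arm([
  [[0,0,0,0,0,-0.06,10],[0,0,0,0,0,-0.12,10],[0,0,-0.18,-0.005,-0.04,-0.18,10],[0,0,-0.36,-0.018,-0.1,-0.19,10],[0,0,-0.54,-0.028,-0.155,-0.19,10],[0,0,-0.72,-0.038,-0.21,-0.19,10],[0,0,-0.9,-0.048,-0.265,-0.19,10],[0,0,-1.08,-0.058,-0.32,-0.19,10],[0,0,-1.26,-0.068,-0.375,-0.19,10],[0,0,-1.44,-0.0735,-0.404,-0.19,10],[0,0,-1.62,-0.0735,-0.404,-0.19,10],[0,0,-1.8,-0.0735,-0.404,-0.19,10],[0,0,-1.846,-0.0735,-0.404,-0.19,10],[0,0,-1.846,-0.0735,-0.404,-0.19,10],[0,0,-1.846,-0.0735,-0.404,-0.19,10]],
])

```text
time: 4.92
ee_pos: [0.4983, 0.1609, 0.2192]
eef_rot: [0.645, 0.765, -0.0, -0.0]
ft_force: [0.8, -0.6, -4.9]
width: 0.0238
grip_force: 30.0
```

Run:
```python
from h import *
go([.4985,.161,.115],99.8)
w=grab("wrist");cv2.imwrite("pics/w2.png",w["img"][:,:,::-1])
for n in("top","scene"):
    c=grab(n);print(n)
    cv2.imwrite(f"pics/{n}2.png",c["img"][:,:,::-1])
```

```text
t 4.925 p [0.4983 0.1609 0.2192] xyaw 99.72674769276408 F [ 0.8414 -0.5527 -4.9482] q [ 0.2934  0.2014 -0.7709  1.7296  0.1465  1.2703 -0.3413]
turn [-0.0006  0.0002 -0.0013] shift [0.0001 0.0003 0.1042]
top
scene
```

View pics/w2.png

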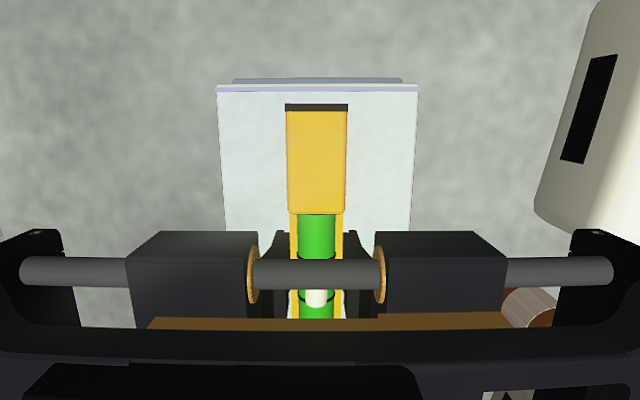

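Run:
```python
from h import *
w=grab("wrist")
P=[plane(w,p,.075) for p in((217,92),(419,92),(226,225),(411,225))]
m1=(P[0]+P[1])/2;m2=(P[2]+P[3])/2;d=m1-m2;print(P,np.linalg.norm(P[0]-P[1]),m1,m2,np.degrees(np.arctan2(d[1],d[0])))
n=P[1]-P[0];n/=np.linalg.norm(n);print("edge yaw+90",np.degrees(np.arctan2(n[1],n[0]))+90)
# lateral offset of centreline from TCP, in tool y
s=w["s"];Rt=R.from_quat(s["eef_rot"]);print("centreline in tool",Rt.inv().apply(m1-s["ee_pos"]),Rt.inv().apply(m2-s["ee_pos"]))
```

```text
[array([0.4023, 0.2325, 0.075 ]), array([0.5672, 0.2606, 0.075 ]), array([0.4217, 0.1181, 0.075 ]), array([0.5881, 0.1464, 0.075 ])] 0.16727518124662275 [0.4848 0.2466 0.075 ] [0.5049 0.1323 0.075 ] 99.9796877842247
edge yaw+90 99.6807488257707
centreline in tool [0.0867 0.0011 0.1444] [-0.0294  0.0015  0.1445]
```

Request:
step_arm([
  [[0,0,0,0,0.001,0.05,10],[0,0,0,0,0.001,0.09,10],[0,0,0,0,0.001,0.106,10],[0,0,0,0,0.001,0.108,10],[0,0,0,0,0.001,0.11,10],[0,0,0,0,0.001,0.112,10]],
])

```text
time: 5.88
ee_pos: [0.5003, 0.1614, 0.1087]
eef_rot: [0.644, 0.765, 0.001, 0.001]
ft_force: [0.4, 0.6, -4.1]
width: 0.0237
grip_force: 30.0
```

Run:
```python
from h import *
w=grab("wrist");s=w["s"];Rt=R.from_quat(s["eef_rot"])
im=w["img"];cv2.imwrite("pics/w3.png",im[:,:,::-1])
c,rr,a=blob(w,"yellow",(270,60,360,240),7);print(cv2.boxPoints(rr))
for uv in((317,rr[0][1]-max(rr[1])/2),): print(uv,Rt.inv().apply(plane(w,uv,s["ee_pos"][2]+.0104)-s["ee_pos"]))
print(s["ee_pos"],s["ft_force"])
```

```text
[[286. 111.]
 [346. 111.]
 [346. 239.]
 [286. 239.]]
(317, 111.0) [ 0.0698 -0.0002 -0.0104]
[0.5003 0.1614 0.1087] [ 0.4071  0.5916 -4.1205]
```

Request:
step_arm([
  [[0,0,0,0,0,0.001,10],[0,0,0,0,0,0.002,10],[0,0,0,0,0,0.003,10],[0,0,0,0,0,0.003,10]],
])

```text
time: 6.42
ee_pos: [0.4996, 0.1612, 0.1047]
eef_rot: [0.644, 0.765, 0.0, 0.0]
ft_force: [-0.4, 0.2, -2.4]
width: 0.0238
grip_force: 30.0
```

Request:
step_arm([
  [[0,0,0,0,0,0.001,10],[0,0,0,0,0,0.002,10],[0,0,0,0,0,0.003,10],[0,0,0,0,0,0.003,10]],
])

```text
time: 6.92
ee_pos: [0.5004, 0.1613, 0.1039]
eef_rot: [0.644, 0.765, 0.0, 0.001]
ft_force: [-8.2, -5.3, 23.5]
width: 0.0238
grip_force: 30.1
```

Request:
step_arm([
  [[0,0,0,0,0,0.001,10],[0,0,0,0,0,0.001,10],[0,0,0,0,0,0.001,10],[0,0,0,0,0,0.001,10],[0,0,0,0,0,-0.001,10],[0,0,0,0,0,-0.0025,10],[0,0,0,0,0,-0.003,10]],
])

```text
time: 7.8
ee_pos: [0.4996, 0.1613, 0.1046]
eef_rot: [0.644, 0.765, 0.0, 0.0]
ft_force: [0.3, 1.0, -0.3]
width: 0.0235
grip_force: 30.0
```

Request:
step_arm([
  [[0,0,0,0,0,0,50],[0,0,0,0,0,0,50],[0,0,0,0,0,0,50],[0,0,0,0,0,0,50],[0,0,0,0,0,-0.04,50],[0,0,0,0,0,-0.1,50],[0,0,0,-0.05,0,-0.13,60],[0,0,0,-0.11,0,-0.13,60],[0,0,0,-0.175,0,-0.13,60],[0,0,0,-0.175,0,-0.13,60],[0,0,0,-0.175,0,-0.13,60]],
])

```text
time: 9.18
ee_pos: [0.5292, -0.0109, 0.2345]
eef_rot: [0.644, 0.765, 0.0, -0.0]
ft_force: [-0.3, 1.4, 0.5]
width: 0.0515
grip_force: 0.0
```

Run:
```python
from h import *
go([.528,-.011,.15],99.8)
w=grab("wrist");cv2.imwrite("pics/w4.png",w["img"][:,:,::-1])
t=grab("top");cv2.imwrite("pics/t4.png",cv2.resize(t["img"][170:270,210:350,::-1],None,fx=5,fy=5,interpolation=cv2.INTER_CUBIC))
```

```text
t 9.175 p [ 0.5292 -0.0109  0.2345] xyaw 99.77876804595708 F [-0.2551  1.3898  0.4856] q [ 0.529   0.1846 -0.6605  1.6993  0.1168  1.2977  0.0158]
turn [-0.0001 -0.0004 -0.0004] shift [ 0.0001 -0.0012  0.0845]
```

View pics/w4.png

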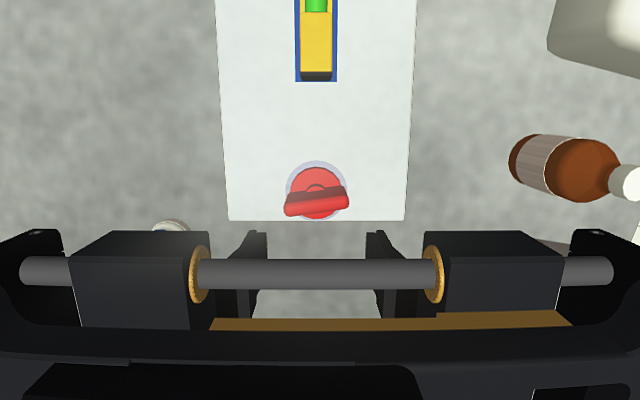

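View pics/t4.png

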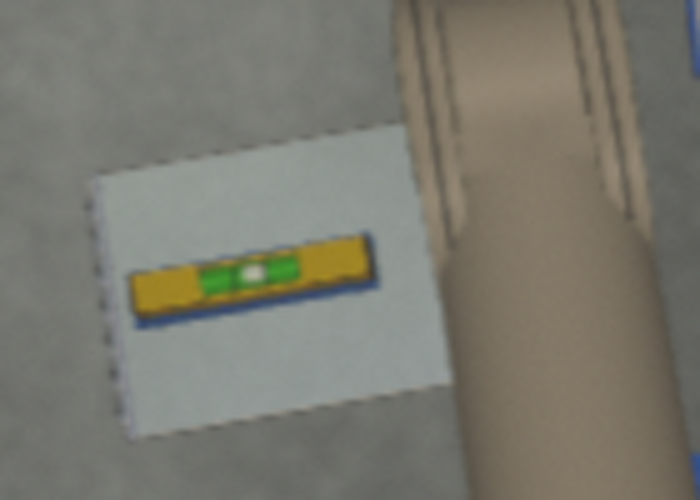

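The level lies on the strip, with a blue border at columns 295–300 and 332–337. The wing runs roughly from (287,206) to (349,198). I'll zoom in on the wing to get its angle.

Run:
```python
from h import *
w=grab("wrist");cv2.imwrite("pics/w5.png",cv2.resize(w["img"][60:230,270:370,::-1],None,fx=3.5,fy=3.5,interpolation=cv2.INTER_CUBIC))
print(w["fx"],w["cx"],w["cy"])
```

```text
329.99264446493606 315.93801546011275 200.46173209749773
```

View pics/w5.png

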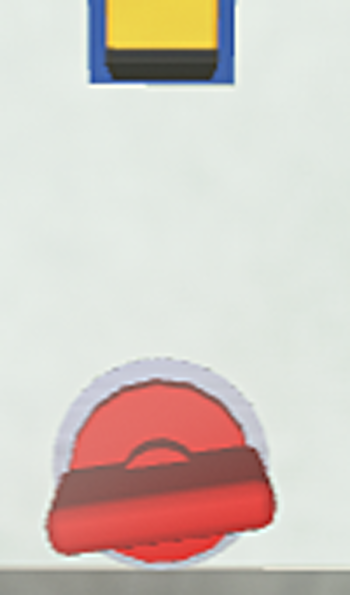

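The zoom shows the wing's top face with its centre at full-image (317,208) and about 8° of slope. The disc appears set into the deck. I'll turn 98° counter-clockwise so the later clockwise turn has wrist range, then look from the other side to get the height.

Request:
step_arm([
  [[0,0,-0.18,0,-0.001,0,50],[0,0,-0.36,0,-0.001,0,50],[0,0,-0.54,0,-0.001,0,50],[0,0,-0.72,0,-0.001,0,50],[0,0,-0.9,0,-0.001,0,50],[0,0,-1.08,0,-0.001,0,50],[0,0,-1.26,0,-0.001,0,50],[0,0,-1.44,0,-0.001,0,50],[0,0,-1.62,0,-0.001,0,50],[0,0,-1.714,0,-0.001,0,50],[0,0,-1.714,0,-0.001,0,50],[0,0,-1.714,0,-0.001,0,50]],
])

```text
time: 10.82
ee_pos: [0.5282, -0.0108, 0.2346]
eef_rot: [-0.156, 0.988, -0.0, 0.0]
ft_force: [0.5, -1.1, 0.1]
width: 0.0435
grip_force: 0.0
```

Run:
```python
from h import *
go([.528,-.011,.15],198)
w=grab("wrist");cv2.imwrite("pics/w6.png",cv2.resize(w["img"][130:290,220:420,::-1],None,fx=3.5,fy=3.5,interpolation=cv2.INTER_CUBIC))
```

```text
t 10.825 p [ 0.5282 -0.0108  0.2346] xyaw -162.06720275559292 F [ 0.4852 -1.0744  0.1229] q [ 0.6829  0.2147 -0.8417  1.695   0.1655  1.3058  1.6928]
turn [-0.0001  0.0001 -0.0012] shift [ 0.0003 -0.0001  0.0846]
```

View pics/w6.png

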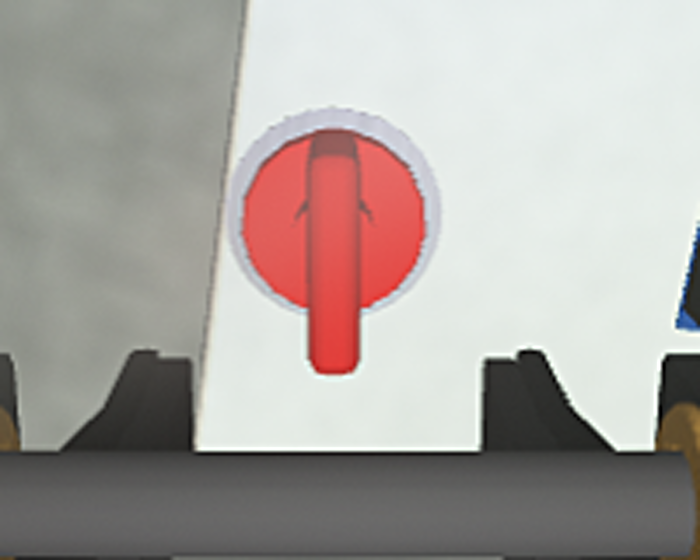

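Run:
```python
from h import *
w=grab("wrist");s=w["s"]
# earlier pose (w4): same TCP within 1 mm, tool x at 99.78 deg
a=np.radians(99.78);x=np.array([np.cos(a),np.sin(a),0]);z=np.array([0,0,-1.]);G=np.c_[x,np.cross(z,x),z]
T=np.array(w["T_tool_cam"]);w0=dict(w,o=np.array([.5292,-.0109,.2345])+G@T[:3,3],R=G@T[:3,:3])
print("wing top",tri(w0,(317.3,208),w,(315.4,205.4)))
for z in(.08,.085): print("disc",z,plane(w,(315.7,192),z),np.linalg.norm(plane(w,(289.4,192),z)-plane(w,(342,192),z)))
for z in(.115,.12,.125,.13): print("wing",z,plane(w,(315.4,205.4),z),plane(w0,(317.3,208),z),np.linalg.norm(plane(w,(315.4,174.5),z)-plane(w,(315.4,236.3),z)))
# strip / level near end in w4
m=plane(w0,(316,84),.077); print("strip end ->mid",m, m+.078*np.array([np.cos(a),np.sin(a),0]))
m=plane(w0,(316,74),.117); print("level top end ->mid",m, m+.075*np.array([np.cos(a),np.sin(a),0]))
```

```text
wing top [ 0.5292 -0.0125  0.123 ]
disc 0.08 [ 0.5279 -0.0122  0.08  ] 0.04815008771300657
disc 0.085 [ 0.5267 -0.0126  0.085 ] 0.04733093684084688
wing 0.115 [ 0.5307 -0.0115  0.115 ] [ 0.5302 -0.0152  0.115 ] 0.05234874850863453
wing 0.12 [ 0.5294 -0.012   0.12  ] [ 0.5299 -0.0138  0.12  ] 0.05133777408760124
wing 0.125 [ 0.528  -0.0124  0.125 ] [ 0.5296 -0.0123  0.125 ] 0.05032679966656795
wing 0.13 [ 0.5267 -0.0128  0.13  ] [ 0.5294 -0.0109  0.13  ] 0.049315825245534566
strip end ->mid [0.5124 0.0828 0.077 ] [0.4991 0.1597 0.077 ]
level top end ->mid [0.5117 0.0865 0.117 ] [0.499  0.1604 0.117 ]
```

The wing is upright in the image and centred at about (315,205), so the tool is aligned with it. The wing top is at about 0.124 and the level sits within 1 mm of the strip centre. Now to grip the wing.

Request:
step_arm([
  [[0,0,0,0,-0.0012,0.05,50],[0,0,0,0,-0.0012,0.09,50],[0,0,0,0,-0.0012,0.115,50],[0,0,0,0,-0.0012,0.1255,50],[0,0,0,0,-0.0012,0.1255,50],[0,0,0,0,-0.0012,0.1255,0],[0,0,0,0,-0.0012,0.1255,0],[0,0,0,0,-0.0012,0.1255,0],[0,0,0,0,-0.0012,0.1255,0],[0,0,0,0,-0.0012,0.1255,0],[0,0,0,0,-0.0012,0.1255,0]],
], squeeze=50)

```text
time: 12.3
ee_pos: [0.5288, -0.0117, 0.1093]
eef_rot: [-0.157, 0.988, 0.0, 0.0]
ft_force: [0.2, 6.1, 3.2]
width: 0.0117
grip_force: 50.4
```

Request:
step_arm([
  [[0,0,0,0,0,0.001,0],[0,0,0,0,0,0.002,0],[0,0,0,0,0,0.003,0],[0,0,0,0,0,0.004,0],[0,0,0,0,0,0.0045,0],[0,0,0,0,0,0.0045,0]],
])

```text
time: 13.05
ee_pos: [0.5296, -0.0119, 0.1056]
eef_rot: [-0.156, 0.988, 0.0, 0.001]
ft_force: [-0.9, 3.7, 9.6]
width: 0.0115
grip_force: 50.5
```

Request:
step_arm([
  [[0,0,0,0,0,0.001,0],[0,0,0,0,0,0.002,0],[0,0,0,0,0,0.002,0],[0,0,0,0,0,0.002,0]],
])

```text
time: 13.55
ee_pos: [0.5305, -0.0118, 0.1047]
eef_rot: [-0.156, 0.988, 0.0, 0.002]
ft_force: [-1.3, 1.9, 19.4]
width: 0.0117
grip_force: 51.3
```

```bash
cat >> h.py <<'E'
def bubble(n=6):
    """bubble offset (mm) towards the hinge, from each fixed camera, by vial-axis profile"""
    from collections import defaultdict
    y=np.array([np.cos(np.radians(99.8)),np.sin(np.radians(99.8)),0]);x=np.array([y[1],-y[0],0]);c0=np.array([.4992,.1606,.1155])
    for name in("top","scene"):
        cs=[grab(name) for _ in range(n)];c=cs[0];img=np.mean([k["img"] for k in cs],0).astype(np.float32)
        K=np.array([[c["fx"],0,c["cx"]],[0,c["fy"],c["cy"]],[0,0,1.]])
        a=np.arange(-45,45.5,.5)/1e3;b=np.arange(-12,12.5,.5)/1e3
        P=(c0+a[None,:,None]*y+b[:,None,None]*x).reshape(-1,3);q=(P-c["o"])@c["R"]*[1,-1,-1]
        uv=cv2.projectPoints(q,np.zeros(3),np.zeros(3),K,np.array([c["k1"],0,0,0,0.]))[0].reshape(len(b),len(a),2).astype(np.float32)
        pat=cv2.remap(img,uv[...,0],uv[...,1],cv2.INTER_LINEAR)  # rectified top face
        hue=pat[...,1]-pat[...,0]                      # green minus red
        row=np.clip(pat[...,2]-60,0,None)               # blue: bubble bright
        cv2.imwrite(f"pics/pat_{name}_{c['s']['time']:.1f}.png",cv2.resize(pat[...,::-1],None,fx=4,fy=4))
        k=np.abs(b)<.004
        blue=pat[k][...,2].mean(0);bg=np.median(blue[np.abs(a)<.03]);wgt=np.clip(blue-bg-.3*(blue[np.abs(a)<.03].max()-bg),0,None)*(np.abs(a)<.032)
        g=np.clip(hue[k].mean(0),0,None);idx=np.where(g>.4*g.max())[0]
        ctr=(a[idx[0]]+a[idx[-1]])/2
        print(name,"bubble",round(1e3*(a*wgt).sum()/wgt.sum(),2),"vial ends",1e3*a[idx[0]],1e3*a[idx[-1]],"offset",round(1e3*((a*wgt).sum()/wgt.sum()-ctr),2))
E
python3 -c "
from h import *
bubble();s=readout.read_state();print(s['ee_pos'],s['ft_force'],s['torque'],s['joint_positions'],s['time'])"; python3 -c "
import cv2,glob,numpy as np
f=sorted(glob.glob('pics/pat_*'));cv2.imwrite('pics/pats.png',np.vstack([cv2.imread(k) for k in f]))"
```

```text
top bubble 10.8 vial ends -32.0 27.5 offset 13.05
scene bubble 11.05 vial ends -24.5 26.0 offset 10.3
[ 0.5305 -0.0118  0.1047] [-2.2806  2.0128 19.5602] [1.9141 0.5887 0.2328] [ 0.6265  0.3587 -0.8003  1.8405  0.2927  1.0602  1.5989] 14.15[ WARN:0@3.904] global loadsave.cpp:1063 imwrite_ Unsupported depth image for selected encoder is fallbacked to CV_8U.
```

View pics/pats.png

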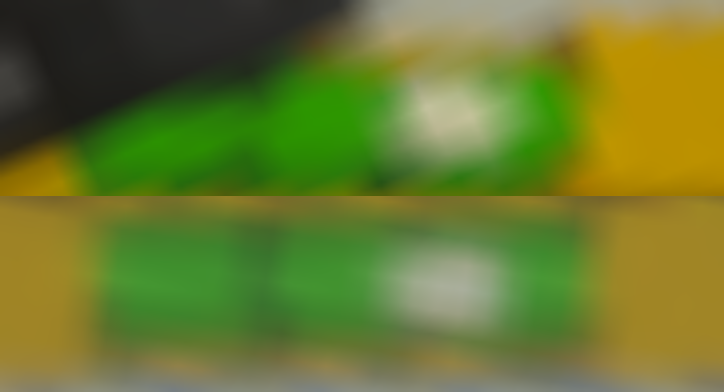

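The scene view shows the vial centre at −2.2 mm along the axis and the bubble at +10.9, so it is about 13 mm towards the hinge and may still be settling. The foot end is low, as expected, so I turn it clockwise and raise the tool along with the foot.

Request:
step_arm([
  [[0,0,0.08,0,0,-0.0003,0],[0,0,0.16,0,0,-0.0006,0],[0,0,0.24,0,0,-0.0008,0],[0,0,0.32,0,0,-0.0011,0],[0,0,0.4,0,0,-0.0014,0],[0,0,0.4,0,0,-0.0014,0],[0,0,0.4,0,0,-0.0014,0],[0,0,0.4,0,0,-0.0014,0],[0,0,0.4,0,0,-0.0014,0],[0,0,0.4,0,0,-0.0014,0],[0,0,0.4,0,0,-0.0014,0],[0,0,0.4,0,0,-0.0014,0],[0,0,0.4,0,0,-0.0014,0],[0,0,0.4,0,0,-0.0014,0],[0,0,0.4,0,0,-0.0014,0],[0,0,0.4,0,0,-0.0014,0],[0,0,0.4,0,0,-0.0014,0]],
])

```text
time: 16.27
ee_pos: [0.5306, -0.0117, 0.1061]
eef_rot: [0.043, 0.999, 0.001, 0.002]
ft_force: [-0.8, 4.5, 17.5]
width: 0.0116
grip_force: 51.6
```

```bash
python3 - <<'E'
s=open('h.py').read()
i=s.index("        g=np.clip(hue");j=s.index("        ctr=")
s=s[:i]+"""        rg=pat[k][...,0].mean(0)/pat[k][...,1].mean(0);yl=np.median(rg[np.abs(a)>.038]);gr=np.percentile(rg[np.abs(a)<.03],20);idx=np.where(rg<(yl+gr)/2)[0]
"""+s[j:]
open('h.py','w').write(s)
E
python3 -c "
from h import *
bubble();go([.5305,-.0118,.106],198)" 2>/dev/null
```

```text
top bubble 7.46 vial ends -32.5 28.5 offset 9.46
scene bubble 6.23 vial ends -10.5 26.5 offset -1.77
t 16.875 p [ 0.5306 -0.0117  0.1061] xyaw 175.08093794293382 F [-1.2915  4.0865 18.1642] q [ 0.5719  0.3382 -0.7328  1.8418  0.2578  1.0542  1.2243]
turn [ 0.0003  0.0044 -0.4   ] shift [ 0.0001 -0.0001  0.0001]
```

Request:
step_arm([
  [[0,0,0.1,0,0,-0.0003,0],[0,0,0.2,0,0,-0.0007,0],[0,0,0.3,0,0,-0.001,0],[0,0,0.4,0,0,-0.0014,0],[0,0,0.5,0,0,-0.0017,0],[0,0,0.58,0,0,-0.002,0],[0,0,0.58,0,0,-0.002,0],[0,0,0.58,0,0,-0.002,0],[0,0,0.58,0,0,-0.002,0],[0,0,0.58,0,0,-0.002,0],[0,0,0.58,0,0,-0.002,0],[0,0,0.58,0,0,-0.002,0],[0,0,0.58,0,0,-0.002,0],[0,0,0.58,0,0,-0.002,0],[0,0,0.58,0,0,-0.002,0],[0,0,0.58,0,0,-0.002,0],[0,0,0.58,0,0,-0.002,0],[0,0,0.58,0,0,-0.002,0],[0,0,0.58,0,0,-0.002,0],[0,0,0.58,0,0,-0.002,0]],
])

```text
time: 19.38
ee_pos: [0.5305, -0.0116, 0.1081]
eef_rot: [0.327, 0.945, 0.001, 0.002]
ft_force: [-1.8, 5.3, 16.6]
width: 0.0115
grip_force: 51.0
```

```bash
python3 -c "
from h import *
bubble(20);bubble(6);go([.5305,-.0118,.106],198)" 2>/dev/null; python3 -c "
import cv2,glob,os,numpy as np
f=sorted(glob.glob('pics/pat_*'),key=os.path.getmtime)[-2:];cv2.imwrite('pics/pats2.png',np.vstack([cv2.imread(k) for k in f]))"
```

```text
top bubble 0.12 vial ends -32.0 28.5 offset 1.87
scene bubble -0.49 vial ends -20.0 28.5 offset -4.74
top bubble 0.14 vial ends -32.0 28.5 offset 1.89
scene bubble -0.46 vial ends -20.0 28.5 offset -4.71
t 21.975 p [ 0.5305 -0.0116  0.1081] xyaw 141.88295653830966 F [-2.2209  3.5763 16.8815] q [ 0.4953  0.314  -0.6407  1.844   0.2145  1.0487  0.6766]
turn [ 0.0014  0.0042 -0.9794] shift [-0.0002 -0.0002  0.0021]
```

View pics/pats2.png

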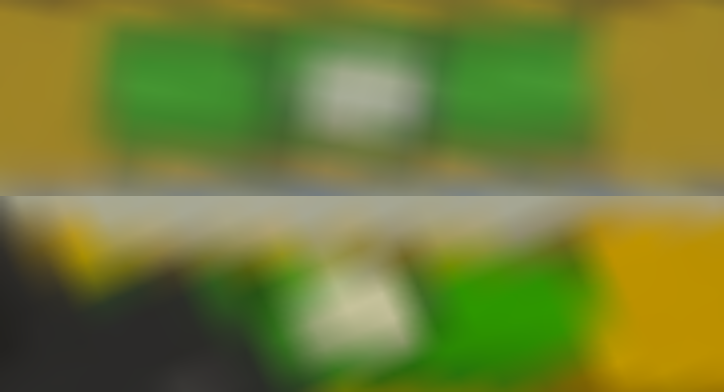

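The bubble now lies between the lines, about 1.7 mm towards the hinge. A small final turn should centre it.

Request:
step_arm([
  [[0,0,0.06,0,0,-0.0002,0],[0,0,0.12,0,0,-0.0003,0],[0,0,0.12,0,0,-0.0003,0],[0,0,0.12,0,0,-0.0003,0],[0,0,0.12,0,0,-0.0003,0],[0,0,0.12,0,0,-0.0003,0],[0,0,0.12,0,0,-0.0003,0],[0,0,0.12,0,0,-0.0003,0],[0,0,0.12,0,0,-0.0003,0],[0,0,0.12,0,0,-0.0003,0],[0,0,0.12,0,0,-0.0003,0],[0,0,0.12,0,0,-0.0003,0],[0,0,0.12,0,0,-0.0003,0],[0,0,0.12,0,0,-0.0003,0],[0,0,0.12,0,0,-0.0003,0],[0,0,0.12,0,0,-0.0003,0],[0,0,0.12,0,0,-0.0003,0],[0,0,0.12,0,0,-0.0003,0]],
])

```text
time: 24.22
ee_pos: [0.5305, -0.0116, 0.1085]
eef_rot: [0.383, 0.924, 0.001, 0.002]
ft_force: [-0.9, 4.9, 17.0]
width: 0.0117
grip_force: 51.0
```

```bash
python3 -c "
from h import *
bubble(10);go([.5305,-.0118,.106],198)" 2>/dev/null
```

```text
top bubble -1.33 vial ends -32.0 29.0 offset 0.17
scene bubble -1.99 vial ends -33.0 29.0 offset 0.01
t 25.225 p [ 0.5305 -0.0115  0.1084] xyaw 135.01597708552717 F [-0.3372  4.4403 16.9385] q [ 0.4799  0.3098 -0.6224  1.8444  0.2065  1.0477  0.5626]
turn [ 0.0016  0.0042 -1.0993] shift [-0.0002 -0.0002  0.0024]
```

```bash
python3 -c "
from bench import r
print(r.close_job())"
```

```text
the job is handed in; nothing more can be done
None
```

The level is on the blue strip, laid lengthwise and pressed down. The foot is gripped and held at its stop with about 17 N, and the bubble is within about 0.2 mm of centre; the job was handed in at about 25 s.

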